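# Re-hang the spool basket on the swing-out hook

## Task

Swing the empty hook arm of the second stand fully out to its stop, and only then take the basket of thread spools off its hook and carry it over and hang it on that arm, by the crook in its bail. Do not set it down on the way; keep it level and move it gently so that the spools stay standing in it, and leave everything else on the table where it is.

Things in the scene. Friction and masses are not known exactly. Their poses are not given: they have to be found in the camera images.
- basket: Basket to be moved: open sheet-metal tray, 110 mm along own x, 130 mm along own y, walls 45 mm high, about 0.22 kg empty. Origin: centre of its underside, z up. Rigid 6 mm wire bail in its own y-z plane: legs at y = +-62 mm, level bar at z = 123 mm. Hung, the hook arm lies in its x-z plane, own x pointing from hook tip towards the post at the start (either way round will do at the end).
- basket_crook (a point): Crook: the middle 28 mm of the bail's bar is bent up into an inverted V that rides on a hook and centres itself. This point is its apex (wire axis), 135 mm above the basket's underside centre. Axes as the basket's.
- sleeve_a (a point): Centre of the black sleeve to hold the basket by, on the bail's bar at the basket's y = +36 mm, z = 123 mm: 10 mm thick (x), 30 mm long (y), 14 mm high. Axes as the basket's. Held by one sleeve the load hangs to one side, so it wants a firm grip (about 60 N) to stay level.
- sleeve_b (a point): Centre of the same kind of sleeve on the other side of the crook, at the basket's y = -36 mm, z = 123 mm.
- hook_stand: Stand the basket hangs on at the start, fixed to the table. Round foot 120 mm across, 18 mm high; 16 mm steel post 314 mm tall with a 26 mm collar; one rigid arm (8 mm rod) pointing along own -x. Origin: centre of the foot's underside on the table, z up.
- hook_seat (a point): Where the crook's apex is when hung on hook_stand: 125 mm along the stand's -x from the post's axis, z = 279 mm. The arm's axis runs out at z = 284 mm, drops from 98 mm out into the seat (axis z = 270 mm, 118 to 132 mm out) and turns up to its tip (150 mm out, axis z = 288 mm): raise the crook 30 mm or more to pass over the tip.
- swing_stand: Second stand, same size and shape, fixed to the table; its empty arm turns about the post. Origin: centre of the foot's underside on the table, z up. Fully swung out, the arm points along this stand's own -x.
- swing_arm (a joint): Angle (rad) of the swing_stand's arm about the post: 0 folded to the side, 1.25 fully out against its stop (along the stand's own -x). Growing values turn it counter-clockwise seen from above. Stiff hinge: stays where it is left, takes about 0.35 N m (4 to 5 N at 80 mm from the post) to move. 8 mm rod shaped like the hook_stand's arm, with a 28 mm collar round the post.
- swing_seat (a point): Where the crook's apex is when hung on the swinging arm; moves with the arm, 125 mm from the post's axis, z = 279 mm. Its own -x points out along the arm.
- sprayer: Bystander: round mustard-coloured spray bottle with a red trigger head, 90 mm across the belly, 206 mm tall; nothing on it reaches beyond 46 mm from its axis. Origin: centre of its underside.
- cone: Bystander: upright thread cone, 72 mm across the foot, 172 mm tall. Origin: centre of its underside.
- weight0: Bystander: steel pattern weight with a knob, 68 mm across, 44 mm tall. Origin: centre of its underside.
- weight1: Bystander: the second steel pattern weight, the same.
- pincushion: Bystander: round pincushion on a wooden foot, 76 mm across, 62 mm tall with its pins. Origin: centre of its underside.
- shears: Bystander: tailor's shears lying flat, 250 mm long, 14 mm high. Origin: at the pivot on the table; blades along own +x (140 mm), black handles along -x (115 mm).
- curve_rule: Bystander: flat curved rule, about 285 mm long along its own y, 35 mm broad, 4 mm thick. Origin: its underside, near the middle.
- chalk_box: Bystander: small open wooden box of tailor's chalk, 75 by 55 mm, 22 mm high. Origin: centre of its underside.
- spool0: A thread spool standing loose on end in the basket (at the basket's -y end at the start), 34 mm across, 50 mm tall, about 40 g. Origin: centre of its lower end, z along its axis.
- spool1: A thread spool standing loose on end in the basket (in the middle at the start), 34 mm across, 50 mm tall, about 40 g. Origin: centre of its lower end, z along its axis.
- spool2: A thread spool standing loose on end in the basket (at the basket's +y end at the start), 34 mm across, 50 mm tall, about 40 g. Origin: centre of its lower end, z along its axis.
Mind the look-alikes: they are no part of the job. Leave any green or purple look-alike of the basket alone.

How it is judged:
On the way, in this order (a step that is already met when the one before it is completed fails the run):
1. the swing arm is fully out while the basket still hangs on its first hook (value of joint swing_arm above 1.18 rad and distance between basket_crook and hook_seat below 0.015 m), for 0.2 s.
2. the basket is off its first hook, in the air (distance between basket_crook and hook_seat above 0.08 m and height (world z) of basket above 0.1 m), for 0.1 s.
At the end, for the whole second after the job is handed in: The basket hangs by its crook in the seat of the swing arm (crook within 10 mm of swing_seat), the arm is out to within 0.07 rad of its stop, the basket is level within 0.15 rad and at rest, and the three spools stand upright on its floor (distance between basket_crook and swing_seat below 0.01 m and value of joint swing_arm above 1.18 rad and angle between basket's own z axis and vertical below 0.15 rad and linear speed of basket below 0.05 m/s and angular speed of basket below 0.5 rad/s and angle between each of spool0, spool1, spool2's own z axis and vertical below 0.2 rad and z of spool0 in the frame of basket between -0.01 and 0.02 m and horizontal distance between each of spool0, spool1, spool2 and basket below 0.08 m and z of spool1 in the frame of basket between -0.01 and 0.02 m and z of spool2 in the frame of basket between -0.01 and 0.02 m); the robot touches nothing.
It fails at once if the basket tilts by more than about 20 degrees (angle between basket's own z axis and vertical above 0.35 rad).
It fails at once if the basket is lowered to the table or set down on something (height (world z) of basket below 0.07 m).
It fails at once if the basket is dropped or swung about (faster than 0.6 m/s) (linear speed of basket above 0.6 m/s).
It fails at once if a bystander is shifted by more than 25 mm or knocked over (distance of any of sprayer, cone, weight0, weight1, pincushion, shears, curve_rule, chalk_box from where it was at the start of the episode above 0.025 m or angle between any of sprayer, cone, weight0, weight1, pincushion, shears, curve_rule, chalk_box's own z axis and vertical above 0.4 rad).
It also fails if it takes over 67 s, if anything falls off the work surface, if the arm or the gripper's body presses on something with over 40 N, if the wrist force passes 120 N, or if a joint passes its speed limit or range.

## Robot

A 7-joint arm with a two-finger parallel gripper is mounted at the origin on the work surface. World frame = base frame: x ahead of the robot, y to its left, z up, the work surface at z = 0. Lengths are in m, angles in rad, forces in N, time in s.
With the tool pointing down it reaches from about 0.375 to 0.925 m from the base axis. Payload 3.1 kg.
Tool frame: the origin (TCP) lies at the very end of the fingers, on their centre line; the grasp point (between the pads) lies 19 mm behind it; z points along the fingers, y is the line along which they close (so a half turn about z gives the same grasp; the last joint's range is limited). The gripper opens to 85 mm and grips with 20 to 120 N. Pads are 22 mm wide; open, the fingers measure 114 mm over their backs; the gripper's body (76 mm by 85 mm) begins 54 mm behind the grasp point. The pads swing forward as they close: fully open they stand 13 mm farther back than shut.
Start: joints at [-1.396, 0.383, 0.044, 1.598, -0.018, 1.161, -0.05], TCP at [0.175, 0.626, 0.231] pointing down, gripper open.
Joint ranges: [-2.61, 2.61], [-0.41, 2.15], [-1.48, 1.57], [0, 2.5], [-1.57, 4.71], [0.05, 1.97], [-2.85, 2.85]. Speed limits (rad/s): [2.79, 2.79, 3.14, 3.14, 3.14, 3.14, 3.14].

## Interface

Orientations are given as a unit quaternion [x, y, z, w].
In Python, from cell import r gives the robot as it stands.
- The arm moves only by the tool play_rows, never from a script. Its argument "increments" is one flat list of numbers, 7 for each row, row after row: the finger opening in mm, from 0 to 85.4, then the shift along the tool's x, y, z in mm, then the turn, a rotation vector about the tool's x, y, z in degrees. A call has 1 to 8 rows; each row is the pose to reach, as a shift and turn from the pose commanded when the call began, along the tool's axes at that moment; what a row does not reach only later rows make up. A row lasts 1/12 s, in which the tool goes at most 41.7 mm and 7.16 degrees, less where a joint would pass 70% of its speed; a pose out of reach is approached as far as the arm can. A call with a gripper value outside its range is refused whole. The fingers move at their own pace and stop on an object; the grip force is fixed at half the most. Time passes only in rows, so rows that repeat a pose let the fingers close. It gives the time, the measured TCP pose, the force, the opening and the grip force at its end, in the units of the state.
- r.get_state(): the state, without advancing time (a new reading comes with each control period).
- r.read_camera(name): name is "scene" or "top"; returns a dict with "frame" (480x640x3 uint8, red, green, blue), "intrinsics" (3x3 intrinsics, pixels), "xyz" and "attitude" of the camera in the world. Camera axes: x right, y down, z forward; pixel columns grow to the right and rows downward; lengths in m; the calibration is good to about 2 mm. A picture is of the moment at which its call begins. There is no depth.
- r.hand_in(): hands the job in; it is judged then, once.
The state is a dict: "t": time; "joints": joint angles; "qd": joint speeds; "joint_efforts": joint torques, N m; "tcp_pos": TCP position; "eef_rot": TCP orientation; "contact_force": force on the tool from outside, world axes, zero at the start; "moment": the same for the moment, N m; "width": finger opening in m; "grip_force": force on a finger pad.
Only numpy, scipy, OpenCV 4.12 (cv2) and the standard library are available. Lean on these libraries where they do the work, as an engineer would, in place of code of your own. Each camera call takes 0.05 s, during which the arm holds its last target. There are 200 camera calls.

## Working session

There is one attempt and no reset: what is moved stays moved. The work goes in short steps, Python scripts to look and compute and a tool call to move; the robot and the scene stay as the last step left them, time stands still between calls to the robot, and variables do not carry over. Pictures are saved under pics/ and viewed, at most 10 in all, crops included, and the job is handed in when it is done.

Besides the shell and the picture viewer there is one more tool, called after "Call:" by a JSON object that holds its "api" and its "payload", one argument or row to a line. play_rows: Moves the arm, as the interface text tells. Its arguments: {"type":"object","properties":{"increments":{"type":"array","items":{"type":"number"}}},"required":["increments"]}

```bash
ls; mkdir -p pics
python3 - <<'E'
from cell import r
import cv2,numpy as np
for n in("scene","top"):
    c=r.read_camera(n); cv2.imwrite(f"pics/{n}0.png",c["frame"][:,:,::-1]); print(n,c["intrinsics"],c["xyz"],c["attitude"])
s=r.get_state()
print({k:np.round(v,4) for k,v in s.items()})
E
```

```text
pics
scene [[526.61576911   0.         309.30987342]
 [  0.         526.61576911 237.5900899 ]
 [  0.           0.           1.        ]] [1.09599071 0.69163759 1.09556784] [ 0.32155928  0.86646955 -0.35923596 -0.12953641]
top [[541.04074629   0.         322.42458841]
 [  0.         541.04074629 239.71519153]
 [  0.           0.           1.        ]] [ 2.29731290e-01 -8.53285017e-04  1.79043064e+00] [-0.70125587  0.70794327 -0.06086295  0.05789852]
{'t': np.float64(0.1), 'joints': array([-1.3958,  0.3838,  0.0439,  1.5994, -0.0179,  1.1612, -0.0499]), 'qd': array([-0.0014, -0.0016, -0.0006, -0.0057,  0.0001,  0.0015, -0.0006]), 'joint_efforts': array([ 2.60000e-03, -4.34725e+01,  1.02910e+00, -2.50455e+01,
        1.08000e-02,  5.50000e-03,  0.00000e+00]), 'tcp_pos': array([0.1749, 0.6251, 0.23  ]), 'eef_rot': array([ 1.360e-01,  9.907e-01, -1.200e-03, -1.000e-04]), 'contact_force': array([0.3979, 0.2555, 0.4474]), 'moment': array([-0.0045,  0.0378, -0.0259]), 'grip_force': np.float64(0.0), 'width': np.float64(0.0853)}
```

View pics/scene0.png

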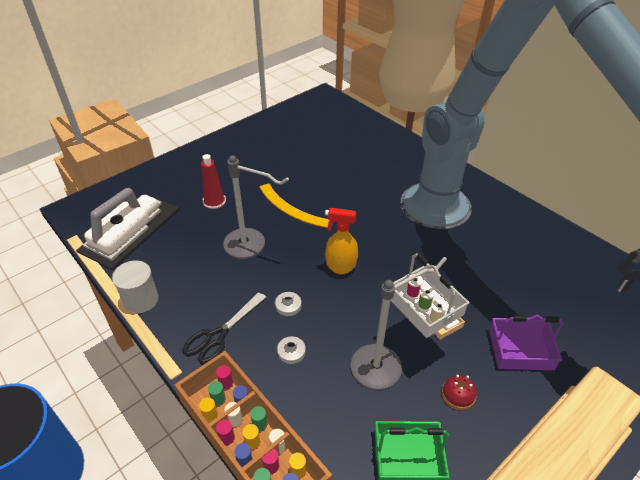

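View pics/top0.png

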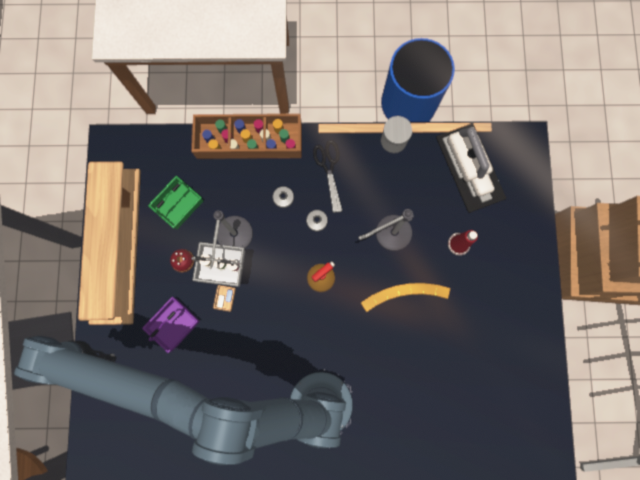

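The scene view shows the basket with the hook stand post top at about (388,288), and the swing stand's post top at (233,160). In the top view, the hook stand's foot is at (234,233) and the swing stand's foot is at (394,232), with its arm tip at (358,240). I'll enlarge both stands.

Run:
```python
import cv2,numpy as np
s=cv2.imread("pics/scene0.png");t=cv2.imread("pics/top0.png")
def c(im,x,y,w,h,k):
    o=cv2.resize(im[y:y+h,x:x+w],(400,300),interpolation=cv2.INTER_CUBIC)
    for i in range(0,w,20): 
        cv2.line(o,(int(i*400/w),0),(int(i*400/w),5),(0,255,255),1); cv2.putText(o,str(x+i),(int(i*400/w),14),0,.3,(0,255,255))
    for i in range(0,h,20): 
        cv2.line(o,(0,int(i*300/h)),(5,int(i*300/h)),(0,255,255),1); cv2.putText(o,str(y+i),(6,int(i*300/h)+4),0,.3,(0,255,255))
    return o
m=np.vstack([np.hstack([c(s,340,240,160,120,0),c(s,190,140,160,120,0)]),np.hstack([c(t,180,205,80,60+20-20,0),c(t,340,195,80,60,0)])])
cv2.imwrite("pics/m1.png",m)
```

```text
(no output)
```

View pics/m1.png

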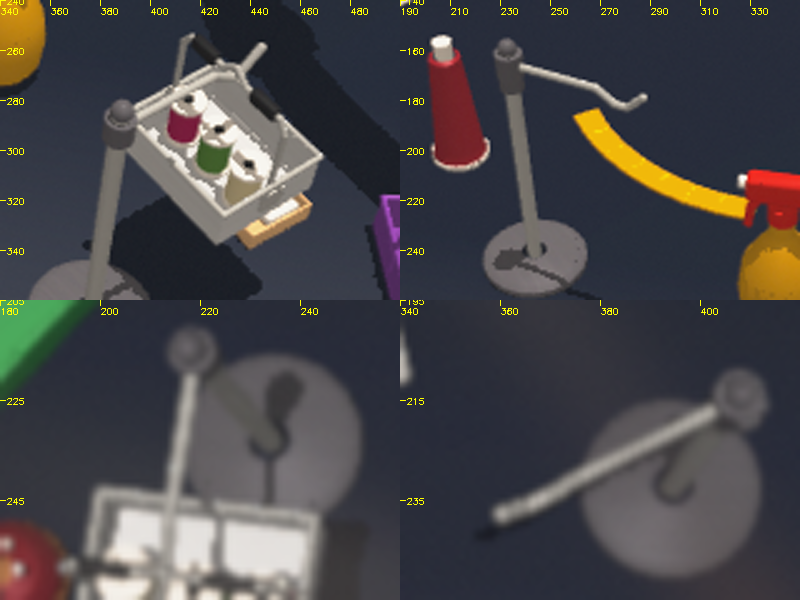

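The crops give the stands' post tops and feet in both views, the crook in scene at about (435,268), the sleeves at (422,260) and (446,282), and the swing arm's tip at (287,179) in scene and (360,238) in top. Now I'll fit poses to these.

```bash
cat > h.py <<'E'
from cell import r
import numpy as np, cv2
from scipy.spatial.transform import Rotation as R
from scipy.optimize import least_squares
K={};P={};Q={}
K['s']=np.array([[526.616,0,309.31],[0,526.616,237.59],[0,0,1]]);P['s']=np.array([1.09599071,0.69163759,1.09556784]);Q['s']=R.from_quat([0.32155928,0.86646955,-0.35923596,-0.12953641])
K['t']=np.array([[541.0407,0,322.4246],[0,541.0407,239.7152],[0,0,1]]);P['t']=np.array([0.22973129,-0.000853285,1.79043064]);Q['t']=R.from_quat([-0.70125587,0.70794327,-0.06086295,0.05789852])
def proj(c,p):
    q=K[c]@Q[c].inv().apply(np.array(p)-P[c]); return q[:2]/q[2]
def ray(c,uv,z):
    d=Q[c].apply(np.linalg.inv(K[c])@[*uv,1]); return P[c]+d*(z-P[c][2])/d[2]
def st():
    s=r.get_state(); print('t',round(float(s['t']),2),'tcp',np.round(s['tcp_pos'],4),'F',np.round(s['contact_force'],1),'w',round(float(s['width']),4),'g',round(float(s['grip_force']),1)); return s
def rows(s,p,Rw=None):  # shift to world tcp p in tool mm, turn in deg
    q=R.from_quat(s['eef_rot']); d=q.inv().apply(np.array(p)-s['tcp_pos'])*1000
    t=np.zeros(3) if Rw is None else np.degrees((q.inv()*Rw).as_rotvec())
    return np.round(d,1),np.round(t,1)
E
python3 - <<'E'
from h import *
def fit(obs,x0):
    def f(v):
        e=[]
        u=np.array([np.cos(v[2]),np.sin(v[2])])
        for c,uv,rad,z in obs: e+=list(proj(c,[*(v[:2]+rad*u),z])-uv)
        return np.array(e)
    s=least_squares(f,x0); print(s.x,np.degrees(s.x[2])); print(np.round(s.fun.reshape(-1,2),1)); return s.x
h=fit([('t',(218.4,215),0,.314),('t',(234.6,233.2),0,.018),('s',(388,281),0,.314),('s',(376,367),0,.018),('s',(446,258),.15,.288),('s',(435.2,268),.125,.279)],[.3,.3,3.1])
w=fit([('t',(408,215),0,.314),('t',(394.2,232.6),0,.018),('s',(232,157),0,.314),('s',(244,242.8),0,.018),('s',(287.2,179.2),.15,.288),('t',(360,238),.15,.288),('s',(281.2,182.8),.132,.268)],[.3,-.3,2])
for n,v in(('hook',h),('sw',w)): print(n,'tip/seat',v[:2]+.125*np.array([np.cos(v[2]),np.sin(v[2])]))
a=w[2]+1.25; print('out ang',np.degrees(a),'seat out',w[:2]+.125*np.array([np.cos(a),np.sin(a)]))
for c,uv in(('s',(422,260)),('s',(446,282))): print('sleeve',ray(c,uv,.279-.012))
for n,uv,z in(('cone',(207,200),0.0),('spray',(341,272),0),('spraytop',(342,212),.206)): print(n,ray('s',uv,z))
print(ray('t',(321,278),.08), ray('t',(407,288),.004), ray('t',(181,261),.03), ray('t',(170,325),.06))
E
```

```text
[0.5549966  0.28692435 2.98369594] 170.9531846727039
[[-2.1 -0.7]
 [-1.4  0.1]
 [ 0.4  0. ]
 [-0.3 -3.8]
 [-1.1  1.9]
 [-0.3 -0.5]]
[ 0.55257954 -0.24612853  2.02980403] 116.29920425149501
[[-0.7 -1.6]
 [-0.9 -0. ]
 [-0.  -1. ]
 [-0.7 -2.9]
 [ 0.  -0.3]
 [-1.   0.9]
 [-0.3  0.7]]
hook tip/seat [0.43155157 0.30657953]
sw tip/seat [ 0.4971972  -0.13406696]
out ang 187.9189286428479 seat out [ 0.42877154 -0.26335001]
sleeve [0.42586892 0.26905758 0.267     ]
sleeve [0.43540998 0.34139139 0.267     ]
cone [ 0.52698607 -0.48247537  0.        ]
spray [0.41255491 0.016567   0.        ]
spraytop [ 0.4032463  -0.00063152  0.206     ]
[ 0.39705482 -0.00376214  0.08      ] [ 0.36872627 -0.28744343  0.004     ] [0.46208555 0.45418673 0.03      ] [0.25482323 0.47421493 0.06      ]
```

The stands fit consistently, and the sleeve spacing comes out at 73 mm against 72 mm. First I'll take the closed fingers over to the swing arm.

Call:
{"api": "play_rows", "payload": {
  "increments": [0,-24,-26,-21,0,0,7,0,-48,-52,-42,0,0,14,0,-72,-79,-64,0,0,21,0,-95,-105,-85,0,0,28,0,-120,-131,-106,0,0,35,0,-143,-158,-128,0,0,42,0,-167,-184,-150,0,0,49,0,-190,-210,-170,0,0,56]
}}

```text
t: 0.77
tcp_pos: [0.3021, 0.3705, 0.4021]
eef_rot: [0.588, 0.809, -0.0, -0.0]
contact_force: [0.9, 0.8, -0.1]
width: -0.0001
grip_force: 0.0
```

Run:
```python
from h import *
s=st(); print(R.from_quat(s['eef_rot']).as_matrix().round(3)); 
def rz(a): # tool down, tool y at world angle a
    a=np.radians(a); y=np.array([np.cos(a),np.sin(a),0]); z=np.array([0,0,-1.]); return R.from_matrix(np.c_[np.cross(y,z),y,z])
print(rows(s,[.55,-.135,.40],rz(-9)))
```

```text
t 0.77 tcp [0.3021 0.3705 0.4021] F [ 0.9  0.8 -0.1] w -0.0001 g 0.0
[[-0.309  0.951 -0.   ]
 [ 0.951  0.309  0.   ]
 [ 0.    -0.    -1.   ]]
(array([-557.4,   79.4,    2. ]), array([-0., -0., 27.]))
```

Call:
{"api": "play_rows", "payload": {
  "increments": [0,-40,6,0,0,0,4,0,-80,12,0,0,0,8,0,-120,18,0,0,0,12,0,-160,24,0,0,0,16,0,-200,30,0,0,0,20,0,-240,36,0,0,0,24,0,-280,40,0,0,0,27,0,-310,45,0,0,0,27]
}}

```text
t: 1.43
tcp_pos: [0.4425, 0.0882, 0.401]
eef_rot: [0.76, 0.65, -0.0, -0.0]
contact_force: [0.1, 0.7, 0.1]
width: -0.0001
grip_force: 0.0
```

```bash
cat >> h.py <<'E'
def rz(a): # tool down, tool y at world angle a
    a=np.radians(a); y=np.array([np.cos(a),np.sin(a),0]); z=np.array([0,0,-1.]); return R.from_matrix(np.c_[np.cross(y,z),y,z])
E
python3 - <<'E'
from h import *
s=st(); print(R.from_quat(s['eef_rot']).as_matrix().round(3)); 
print(rows(s,[.54,-.135,.40],rz(-9)))
E
```

```text
t 1.43 tcp [0.4425 0.0882 0.401 ] F [0.1 0.7 0.1] w -0.0001 g 0.0
[[ 0.156  0.988 -0.   ]
 [ 0.988 -0.156 -0.   ]
 [-0.    -0.    -1.   ]]
(array([-205.2,  131.1,    1. ]), array([-0.,  0.,  0.]))
```

Call:
{"api": "play_rows", "payload": {
  "increments": [0,-34,22,0,0,0,0,0,-68,44,0,0,0,0,0,-102,65,0,0,0,0,0,-136,87,0,0,0,0,0,-170,109,0,0,0,0,0,-205,131,1,0,0,0,0,-205,131,40,0,0,0,0,-205,131,80,0,0,0]
}}

```text
t: 2.1
tcp_pos: [0.5426, -0.1348, 0.3228]
eef_rot: [0.761, 0.649, 0.001, 0.003]
contact_force: [-0.3, 1.8, -1.5]
width: 0.0002
grip_force: 0.0
```

Call:
{"api": "play_rows", "payload": {
  "increments": [0,0,0,20,0,0,0,0,0,0,40,0,0,0,0,0,0,58,0,0,0,0,0,0,58,0,0,0]
}}

```text
t: 2.43
tcp_pos: [0.5373, -0.1287, 0.2587]
eef_rot: [0.758, 0.652, -0.003, -0.003]
contact_force: [-0.9, -0.4, -0.4]
width: 0.0004
grip_force: 0.0
```

Run:
```python
from h import *
s=st(); q=R.from_quat(s['eef_rot']); print(q.as_matrix().round(3))
post=np.array([.5526,-.2461])
for a in (116,130,145,160,170,180,188,194):
    a=np.radians(a);u=np.array([np.cos(a),np.sin(a)]);n=np.array([u[1],-u[0]])
    y=q.as_matrix()[:2,1]; x=q.as_matrix()[:2,0]
    ext=14*abs(n@y)+11*abs(n@x)
    p=post+.088*u+n*(.004+ext/1000); print(round(np.degrees(a)),rows(s,[*p,.262])[0],p)
c=r.read_camera("scene"); cv2.imwrite("pics/s2.png",cv2.resize(c["frame"][100:340,150:470,::-1],(800,600)))
```

```text
t 2.43 tcp [ 0.5373 -0.1287  0.2587] F [-0.9 -0.4 -0.4] w 0.0004 g 0.0
[[ 0.15   0.989 -0.009]
 [ 0.989 -0.15   0.   ]
 [-0.001 -0.009 -1.   ]]
116 [-28.9   0.6  -3.3] [ 0.53359039 -0.15746264]
130 [-39.4 -19.1  -3.1] [ 0.51251007 -0.1648636 ]
145 [-56.7 -37.2  -2.9] [ 0.49202776 -0.1791828 ]
160 [-79.2 -50.1  -2.8] [ 0.47590701 -0.19951748]
170 [-96.3 -54.9  -2.7] [ 0.46859895 -0.21572185]
180 [-110.2  -56.8   -2.7] [ 0.4646    -0.2291225]
188 [-121.1  -56.9   -2.7] [ 0.46287509 -0.23998016]
194 [-129.6  -56.    -2.7] [ 0.46248663 -0.24842879]
```

View pics/s2.png

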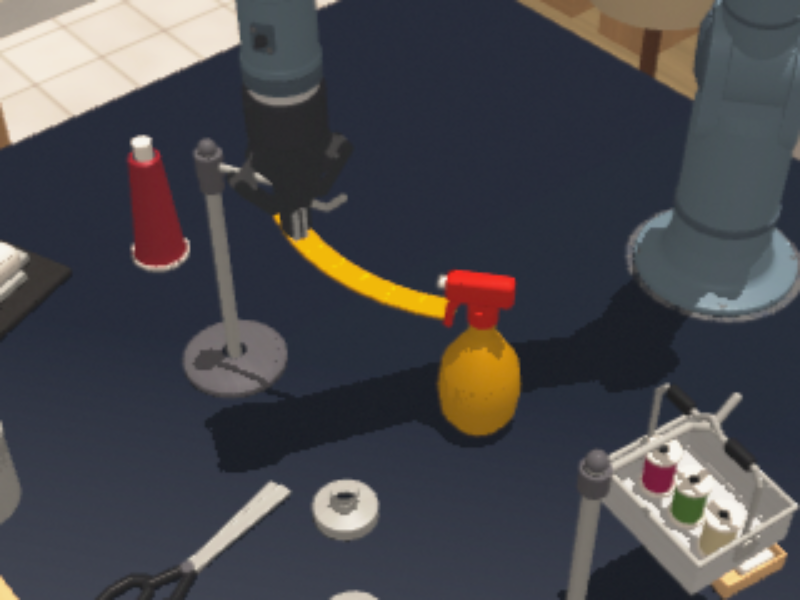

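The fingers are in the image at (297,225), in front of the swing arm on its +x side, which is the right side to push from. Sweeping it round.

Call:
{"api": "play_rows", "payload": {
  "increments": [0,-12,0,0,0,0,0,0,-24,0,0,0,0,0,0,-29,-10,0,0,0,0,0,-34,-19,0,0,0,0,0,-43,-28,0,0,0,0,0,-52,-37,0,0,0,0,0,-63,-44,0,0,0,0,0,-74,-50,0,0,0,0]
}}

```text
t: 3.15
tcp_pos: [0.4825, -0.1946, 0.2653]
eef_rot: [0.757, 0.653, 0.003, 0.002]
contact_force: [5.0, 1.7, 0.5]
width: 0.0001
grip_force: 2.3
```

Call:
{"api": "play_rows", "payload": {
  "increments": [0,-8,-3,0,0,0,0,0,-17,-5,0,0,0,0,0,-24,-6,0,0,0,0,0,-31,-7,0,0,0,0,0,-36,-7,0,0,0,0,0,-40,-7,0,0,0,0,0,-43,-7,0,0,0,0,0,-43,-7,0,0,0,0]
}}

```text
t: 3.82
tcp_pos: [0.4679, -0.2286, 0.2632]
eef_rot: [0.757, 0.654, 0.003, -0.007]
contact_force: [0.2, 18.0, 10.8]
width: -0.0
grip_force: 8.7
```

Call:
{"api": "play_rows", "payload": {
  "increments": [0,0,0,0,0,0,0,0,0,0,0,0,0,0,0,0,0,0,0,0,0,0,0,0,0,0,0]
}}

```text
validation failed for argument at $.in...
```

Run:
```python
from h import *
s=st()
a=r.read_camera("scene")["frame"][120:240,200:360,::-1]; b=r.read_camera("top")["frame"][190:310,330:490,::-1]
cv2.imwrite("pics/s3.png",np.hstack([cv2.resize(a,(400,300),interpolation=2),cv2.resize(b,(400,300),interpolation=2)]))
```

```text
t 3.82 tcp [ 0.4679 -0.2286  0.2632] F [ 0.2 18.  10.8] w -0.0 g 8.7
```

View pics/s3.png

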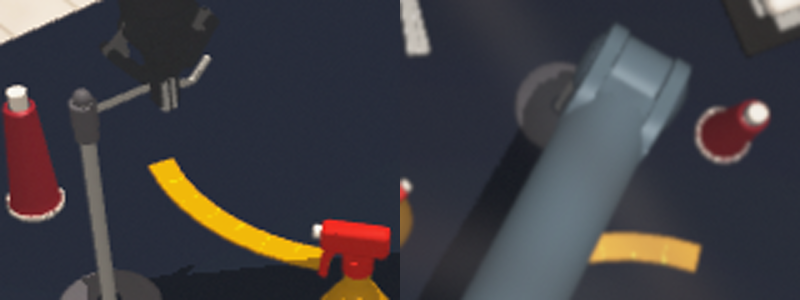

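Run:
```python
from h import *
for a in range(165,196,5):
    t=np.radians(a); print(a,[proj('s',[.5526+k*np.cos(t),-.2461+k*np.sin(t),z]).round(1) for k,z in((.15,.288),(.02,.284))])
```

```text
165 [array([287.6, 149. ]), array([240.7, 163.6])]
170 [array([285.4, 146.4]), array([240.5, 163.3])]
175 [array([282.8, 144. ]), array([240.2, 162.9])]
180 [array([279.9, 141.7]), array([239.8, 162.6])]
185 [array([276.7, 139.7]), array([239.4, 162.3])]
190 [array([273.2, 137.8]), array([238.9, 162. ])]
195 [array([269.4, 136.1]), array([238.4, 161.8])]
```

Call:
{"api": "play_rows", "payload": {
  "increments": [0,-3,0,0,0,0,0,0,-6,0,0,0,0,0,0,-6,0,0,0,0,0,0,-6,0,0,0,0,0]
}}

```text
t: 4.25
tcp_pos: [0.4678, -0.2288, 0.2631]
eef_rot: [0.755, 0.656, 0.005, -0.011]
contact_force: [-2.0, 27.3, 15.3]
width: 0.0001
grip_force: 13.3
```

Another 6 mm of command moved nothing and raised the force to 27 N, so the arm is against its stop. I'll back off and look.

Call:
{"api": "play_rows", "payload": {
  "increments": [0,15,0,0,0,0,0,0,35,0,0,0,0,0,0,55,0,0,0,0,0,0,55,0,-40,0,0,0,0,55,0,-80,0,0,0,0,55,0,-120,0,0,0,40,80,0,-140,0,0,0,40,110,0,-140,0,0,0]
}}

```text
t: 4.92
tcp_pos: [0.4831, -0.1406, 0.4082]
eef_rot: [0.762, 0.648, 0.002, 0.004]
contact_force: [0.8, 0.3, -0.2]
width: 0.0232
grip_force: 0.0
```

Run:
```python
from h import *
s=st(); print(R.from_quat(s['eef_rot']).as_matrix().round(3), s['joints'].round(2)); print(rows(s,[.4265,.268,.36],rz(-8)))
a=r.read_camera("scene")["frame"][120:240,200:360,::-1]; b=r.read_camera("top")["frame"][190:310,330:490,::-1]
cv2.imwrite("pics/s4.png",np.hstack([cv2.resize(a,(400,300),interpolation=2),cv2.resize(b,(400,300),interpolation=2)]))
```

```text
t 4.92 tcp [ 0.4831 -0.1406  0.4082] F [ 0.8  0.3 -0.2] w 0.0232 g 0.0
[[ 0.161  0.987  0.007]
 [ 0.987 -0.16  -0.004]
 [-0.002  0.008 -1.   ]] [-0.76 -0.08  0.93  1.73  0.07  1.45 -0.01]
(array([ 394.3, -121.8,   46.4]), array([ 0.4,  0.1, -1.2]))
```

View pics/s4.png

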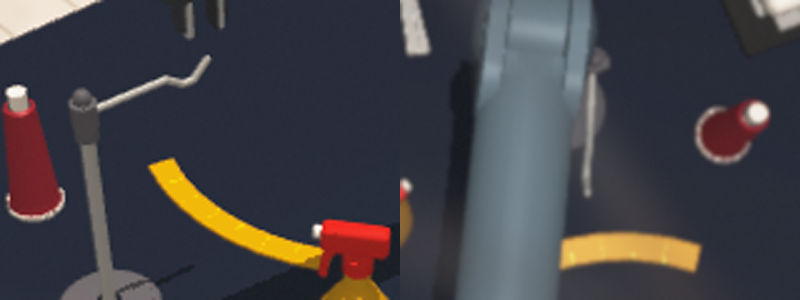

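The swing arm now points toward the robot, with its tip in scene at about (283.6,143.2) and in top at about (405,268). I'll fit the seat, then go to the basket.

Run:
```python
from h import *
obs=[('t',(408,215),0,.314),('t',(394.2,232.6),0,.018),('s',(232,157),0,.314),('s',(283.6,143.2),.15,.288),('t',(404.8,267.5),.15,.288),('s',(275.2,153),.126,.267)]
def f(v):
    return np.concatenate([proj(c,[v[0]+k*np.cos(v[2]),v[1]+k*np.sin(v[2]),z])-uv for c,uv,k,z in obs])
v=least_squares(f,[.55,-.25,3.1]).x; print(v,np.degrees(v[2]),f(v).round(1)); u=np.array([np.cos(v[2]),np.sin(v[2])]); print('seat',v[:2]+.125*u)
for sg in(1,-1): print(v[:2]+.125*u+sg*.036*np.array([u[1],-u[0]]))
```

```text
[ 0.55119669 -0.24741234  3.06639793] 175.6916595161693 [-0.2 -1.1 -0.5  0.4  0.1 -1.4 -1.1  0.1 -0.6  0.8  0.2  0. ]
seat [ 0.42654991 -0.23802185]
[ 0.42925437 -0.20212358]
[ 0.42384545 -0.27392012]
```

Call:
{"api": "play_rows", "payload": {
  "increments": [40,41,-13,0,0,0,0,40,82,-26,0,0,0,0,40,120,-38,0,0,0,0,40,158,-50,0,0,0,0,40,196,-62,0,0,0,0,40,235,-74,0,0,0,0,40,274,-86,0,0,0,0,40,310,-96,0,0,0,0]
}}

```text
t: 5.68
tcp_pos: [0.4333, 0.1861, 0.4014]
eef_rot: [0.759, 0.651, -0.002, 0.001]
contact_force: [1.0, -0.1, 0.6]
width: 0.0401
grip_force: 0.0
```

Run:
```python
from h import *
s=st(); print(rows(s,[.4275,.268,.34],rz(-8)))
```

```text
t 5.68 tcp [0.4333 0.1861 0.4014] F [ 1.  -0.1  0.6] w 0.0401 g 0.0
(array([ 80.3, -18.1,  61.1]), array([-0.1,  0.3, -0.7]))
```

Call:
{"api": "play_rows", "payload": {
  "increments": [40,27,-7,0,0,0,0,40,54,-14,0,0,0,0,40,82,-20,20,0,0,0,40,82,-20,40,0,0,0,40,82,-20,61,0,0,0,40,82,-20,61,0,0,0]
}}

```text
t: 6.18
tcp_pos: [0.4245, 0.2668, 0.3357]
eef_rot: [0.759, 0.652, -0.007, 0.002]
contact_force: [-0.7, -0.5, -0.4]
width: 0.0401
grip_force: 0.0
```

Run:
```python
from h import *
s=st(); print(rows(s,[.426,.270,.248],rz(-8.5)))
a=r.read_camera("scene")["frame"][200:350,360:560,::-1]; 
cv2.imwrite("pics/s5.png",cv2.resize(a,(800,600),interpolation=2))
```

```text
t 6.18 tcp [0.4245 0.2668 0.3357] F [-0.7 -0.5 -0.4] w 0.0401 g 0.0
(array([ 4.5,  1.6, 87.6]), array([-0.4,  0.8, -0.2]))
```

View pics/s5.png

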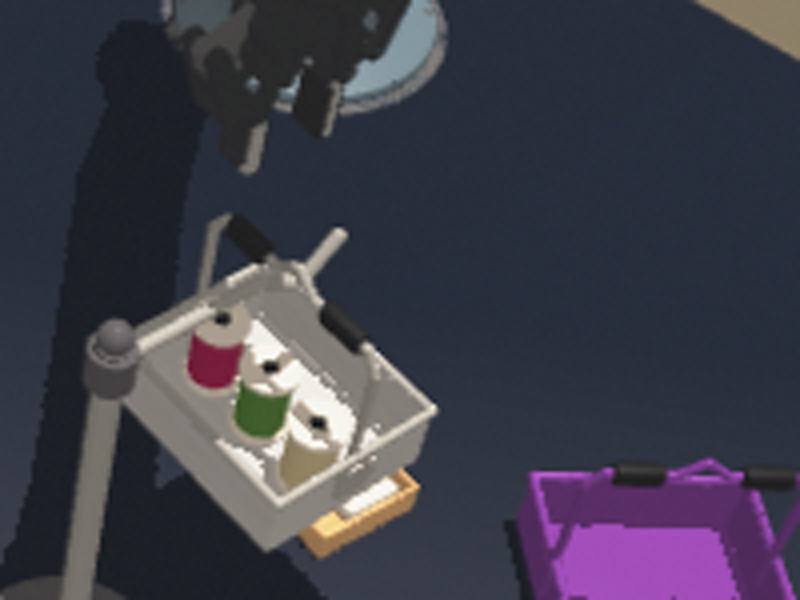

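The open fingers are at (250,150) and (320,110), above the near sleeve at (250,237). The spools are upright. Descending to grasp sleeve_b.

Call:
{"api": "play_rows", "payload": {
  "increments": [40,3,1,20,0,0,0,40,3,1,40,0,0,0,40,3,1,58,0,0,0,40,3,1,75,0,0,0,40,3,1,88,0,0,0,40,3,1,88,0,0,0,40,3,1,88,0,0,0]
}}

```text
t: 6.82
tcp_pos: [0.4287, 0.2723, 0.2547]
eef_rot: [0.759, 0.651, -0.0, 0.001]
contact_force: [0.8, 0.3, -0.1]
width: 0.04
grip_force: 0.0
```

Run:
```python
from h import *
s=st(); print(rows(s,[.426,.270,.248],rz(-9)))
a=r.read_camera("scene")["frame"][230:305,390:490,::-1]; 
cv2.imwrite("pics/s6.png",cv2.resize(a,(800,600),interpolation=2))
```

```text
t 6.82 tcp [0.4287 0.2723 0.2547] F [ 0.8  0.3 -0.1] w 0.04 g 0.0
(array([-2.7, -2.3,  6.7]), array([0. , 0.1, 0.3]))
```

View pics/s6.png

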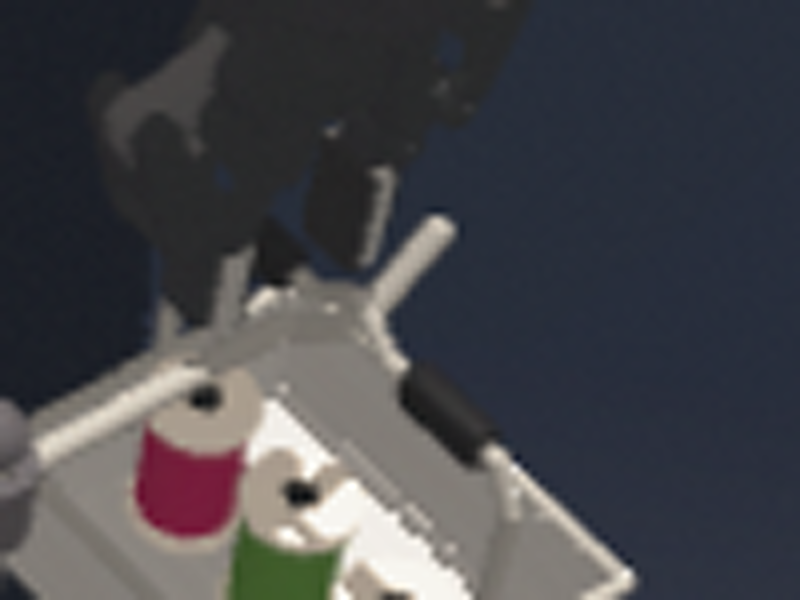

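The sleeve at (275,250) sits between the fingers. I'll make a small correction and close.

Call:
{"api": "play_rows", "payload": {
  "increments": [40,-2,-2,5,0,0,0,25,-2,-2,5,0,0,0,15,-2,-2,5,0,0,0,10,-2,-2,5,0,0,0,5,-2,-2,5,0,0,0,0,-2,-2,5,0,0,0,0,-2,-2,5,0,0,0,0,-2,-2,5,0,0,0]
}}

```text
t: 7.53
tcp_pos: [0.4263, 0.272, 0.2499]
eef_rot: [0.758, 0.652, 0.001, 0.0]
contact_force: [0.5, -1.3, 3.5]
width: 0.0087
grip_force: 60.1
```

Run:
```python
from h import *
s=st(); print(R.from_quat(s['eef_rot']).as_matrix().round(3))
```

```text
t 7.53 tcp [0.4263 0.272  0.2499] F [ 0.5 -1.3  3.5] w 0.0087 g 60.1
[[ 0.15   0.989  0.001]
 [ 0.989 -0.15   0.001]
 [ 0.001  0.001 -1.   ]]
```

Call:
{"api": "play_rows", "payload": {
  "increments": [0,0,0,-4,0,0,0,0,0,0,-9,0,0,0,0,0,0,-15,0,0,0,0,0,0,-22,0,0,0,0,0,0,-29,0,0,0,0,0,0,-36,0,0,0,0,0,0,-42,0,0,0,0,0,0,-46,0,0,0]
}}

```text
t: 8.2
tcp_pos: [0.426, 0.2723, 0.2965]
eef_rot: [0.758, 0.652, 0.001, -0.0]
contact_force: [0.8, 0.4, -3.6]
width: 0.009
grip_force: 59.2
```

Run:
```python
from h import *
s=st(); 
a=r.read_camera("scene")["frame"][220:340,370:530,::-1]; 
cv2.imwrite("pics/s7.png",cv2.resize(a,(800,600),interpolation=2))
```

```text
t 8.2 tcp [0.426  0.2723 0.2965] F [ 0.8  0.4 -3.6] w 0.009 g 59.2
```

View pics/s7.png

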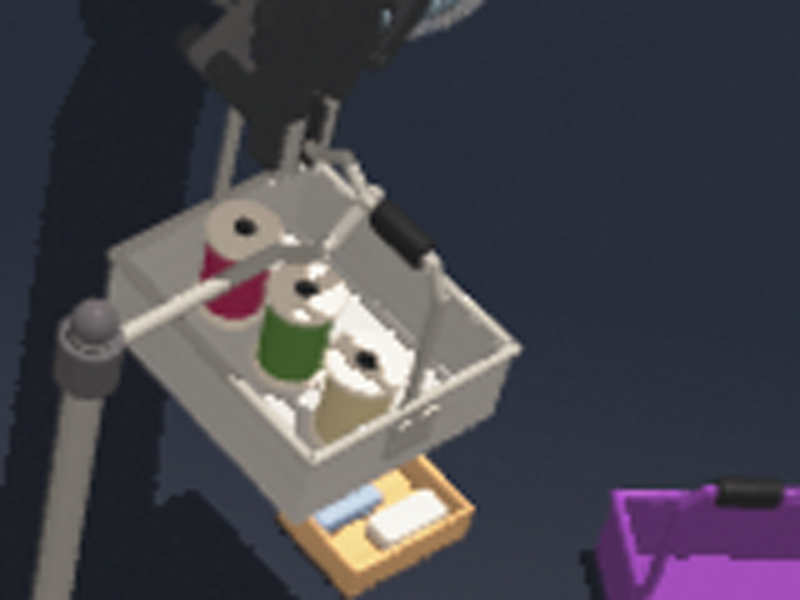

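The basket is lifted level and off the seat, with the spools standing. Now I'll slide it out along the arm, away from the post.

Call:
{"api": "play_rows", "payload": {
  "increments": [0,0,-4,0,0,0,0,0,0,-12,0,0,0,0,0,0,-22,0,0,0,0,0,0,-32,0,0,0,0,0,0,-42,0,0,0,0,0,0,-52,0,0,0,0,0,0,-60,0,0,0,0,0,0,-64,0,0,0,0]
}}

```text
t: 8.92
tcp_pos: [0.3605, 0.2821, 0.2952]
eef_rot: [0.758, 0.653, -0.0, -0.0]
contact_force: [-0.3, 0.4, -4.3]
width: 0.0086
grip_force: 59.2
```

Call:
{"api": "play_rows", "payload": {
  "increments": [0,0,-4,0,0,0,0,0,0,-12,0,0,0,0,0,0,-22,-2,0,0,0,0,0,-32,-8,0,0,0,0,0,-39,-16,0,0,0,0,0,-42,-26,0,0,0,0,0,-42,-34,0,0,0,0,0,-42,-40,0,0,0]
}}

```text
t: 9.58
tcp_pos: [0.3216, 0.2885, 0.3374]
eef_rot: [0.758, 0.652, 0.002, -0.0]
contact_force: [-0.4, 0.6, -4.0]
width: 0.0083
grip_force: 59.2
```

Call:
{"api": "play_rows", "payload": {
  "increments": [0,0,0,-6,0,0,0,0,0,0,-14,0,0,0,0,0,0,-24,0,0,0,0,0,0,-34,0,0,0,0,0,0,-44,0,0,0,0,0,0,-54,0,0,0,0,0,0,-60,0,0,0,0,0,0,-64,0,0,0]
}}

```text
t: 10.25
tcp_pos: [0.3212, 0.2883, 0.4007]
eef_rot: [0.758, 0.652, 0.001, -0.0]
contact_force: [0.4, 0.8, -4.5]
width: 0.0089
grip_force: 59.2
```

Run:
```python
from h import *
s=st(); print(R.from_quat(s['eef_rot']).as_matrix().round(3),s['joints'].round(2)); print(rows(s,[.32,-.28,.40],rz(-4.3)))
```

```text
t 10.25 tcp [0.3212 0.2883 0.4007] F [ 0.4  0.8 -4.5] w 0.0089 g 59.2
[[ 0.15   0.989  0.001]
 [ 0.989 -0.15   0.002]
 [ 0.002  0.001 -1.   ]] [-1.16 -0.18  0.29  1.86  0.05  1.45 -1.03]
(array([-5.621e+02,  8.400e+01, -2.000e-01]), array([ 0.1, -0.1, -4.3]))
```

Call:
{"api": "play_rows", "payload": {
  "increments": [0,-6,6,-1,0,0,0,0,-19,17,-4,0,0,0,0,-36,32,-7,0,0,0,0,-54,49,-11,0,0,0,0,-74,66,-14,0,0,0,0,-93,84,-18,0,0,0,0,-111,100,-22,0,0,0,0,-129,116,-25,0,0,0]
}}

```text
t: 10.92
tcp_pos: [0.4169, 0.1407, 0.4241]
eef_rot: [0.759, 0.651, -0.0, 0.0]
contact_force: [0.5, -0.8, -4.2]
width: 0.0088
grip_force: 59.2
```

Call:
{"api": "play_rows", "payload": {
  "increments": [0,-20,9,0,0,0,0,0,-42,13,0,0,0,-0.3,0,-65,15,0,0,0,-1,0,-88,17,0,0,0,-1.8,0,-111,18,0,0,0,-2.6,0,-134,20,0,0,0,-3.4,0,-157,22,0,0,0,-4.2,0,-178,22,0,0,0,-4.6]
}}

```text
t: 11.58
tcp_pos: [0.4109, -0.0392, 0.4237]
eef_rot: [0.732, 0.681, -0.0, -0.0]
contact_force: [0.5, -0.0, -2.8]
width: 0.0088
grip_force: 59.2
```

Run:
```python
from h import *
s=st(); print(R.from_quat(s['eef_rot']).as_matrix().round(3),s['joints'].round(2)); print(rows(s,[.36,-.18,.425],rz(-4.3)),rows(s,[.314,-.266,.425],rz(-4.3)))
```

```text
t 11.58 tcp [ 0.4109 -0.0392  0.4237] F [ 0.5 -0.  -2.8] w 0.0088 g 59.2
[[ 0.072  0.997 -0.001]
 [ 0.997 -0.072 -0.   ]
 [-0.    -0.001 -1.   ]] [-0.91 -0.34  0.7   1.86  0.22  1.55 -0.32]
(array([-144.1,  -40.7,   -1.2]), array([-0. ,  0. ,  0.2])) (array([-233.2,  -80.4,   -1.2]), array([-0. ,  0. ,  0.2]))
```

Call:
{"api": "play_rows", "payload": {
  "increments": [0,-18,-2,0,0,0,0,0,-36,-7,0,0,0,0,0,-54,-13,0,0,0,0,0,-72,-19,0,0,0,0,0,-90,-25,0,0,0,0,0,-108,-31,0,0,0,0,0,-126,-37,0,0,0,0,0,-144,-44,0,0,0,0]
}}

```text
t: 12.25
tcp_pos: [0.3562, -0.1787, 0.4237]
eef_rot: [0.732, 0.681, -0.0, -0.0]
contact_force: [0.2, -0.4, -4.0]
width: 0.0088
grip_force: 59.2
```

Call:
{"api": "play_rows", "payload": {
  "increments": [0,-15,-7,0,0,0,0,0,-30,-14,0,0,0,0,0,-44,-20,0,0,0,0,0,-58,-26,0,0,0,0,0,-71,-31,0,0,0,0,0,-81,-35,0,0,0,0,0,-87,-38,0,0,0,0,0,-89,-39,0,0,0,0]
}}

```text
t: 12.92
tcp_pos: [0.3111, -0.2644, 0.4241]
eef_rot: [0.732, 0.681, 0.0, -0.0]
contact_force: [-0.6, 0.3, -2.8]
width: 0.0085
grip_force: 59.2
```

Run:
```python
from h import *
s=st(); print(R.from_quat(s['eef_rot']).as_matrix().round(3),s['joints'].round(2)); print(rows(s,[.314,-.266,.295],rz(-4.3)),rows(s,[.4238,-.2739,.295],rz(-4.3)))
a=r.read_camera("scene")["frame"][50:290,200:520,::-1]; 
cv2.imwrite("pics/s8.png",cv2.resize(a,(800,600),interpolation=2))
```

```text
t 12.92 tcp [ 0.3111 -0.2644  0.4241] F [-0.6  0.3 -2.8] w 0.0085 g 59.2
[[ 0.073  0.997 -0.   ]
 [ 0.997 -0.073  0.   ]
 [ 0.    -0.    -1.   ]] [-0.41 -0.4   0.75  1.87  0.27  1.57  0.23]
(array([ -1.5,   3. , 129.1]), array([-0. , -0. ,  0.1])) (array([ -1.3, 113.1, 129.1]), array([-0. , -0. ,  0.1]))
```

View pics/s8.png

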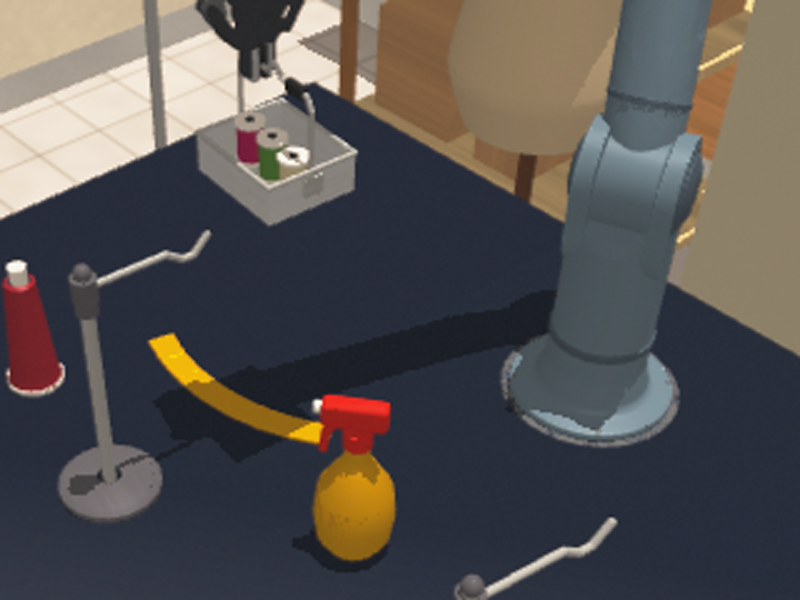

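The basket hangs level and is clear of the swing arm, whose tip is at (208,235). Lowering it in front of the arm.

Call:
{"api": "play_rows", "payload": {
  "increments": [0,0,2,3,0,0,0,0,0,4,10,0,0,0,0,0,6,20,0,0,0,0,-1,8,32,0,0,0,0,-1,8,44,0,0,0,0,-1,8,56,0,0,0,0,-1,8,68,0,0,0,0,-1,8,78,0,0,0]
}}

```text
t: 13.63
tcp_pos: [0.3195, -0.2636, 0.3442]
eef_rot: [0.731, 0.682, -0.001, -0.001]
contact_force: [-0.5, 0.2, -4.3]
width: 0.0086
grip_force: 59.2
```

Call:
{"api": "play_rows", "payload": {
  "increments": [0,0,0,10,0,0,0,0,0,0,20,0,0,0,0,0,0,30,0,0,0,0,0,0,39,0,0,0,0,0,0,45,0,0,0,0,0,0,48,0,0,0,0,0,0,48,0,0,0,0,0,0,48,0,0,0]
}}

```text
t: 14.3
tcp_pos: [0.3202, -0.2646, 0.2985]
eef_rot: [0.732, 0.682, 0.0, 0.0]
contact_force: [0.5, -1.0, -4.2]
width: 0.0086
grip_force: 59.2
```

Run:
```python
from h import *
s=st(); print(R.from_quat(s['eef_rot']).as_matrix().round(3),s['joints'].round(2)); print(rows(s,[.4238,-.2739,.298],rz(-4.3)))
```

```text
t 14.3 tcp [ 0.3202 -0.2646  0.2985] F [ 0.5 -1.  -4.2] w 0.0086 g 59.2
[[ 0.07   0.998  0.   ]
 [ 0.998 -0.07  -0.   ]
 [-0.     0.    -1.   ]] [-0.44 -0.32  0.87  2.07  0.26  1.29  0.27]
(array([ -2. , 104. ,   0.5]), array([0. , 0. , 0.3]))
```

Call:
{"api": "play_rows", "payload": {
  "increments": [0,0,3,0,0,0,0,0,0,10,0,0,0,0,-1,19,0,0,0,0,-1,29,0,0,0,0,-1,39,0,0,0,0,-1,49,0,0,0,0,-1,59,0,0,0,0,-1,68,0,0,0,0]
}}

```text
validation failed for argument at $.in...
```

Call:
{"api": "play_rows", "payload": {
  "increments": [0,0,9,0,0,0,0,0,0,18,0,0,0,0,0,26,0,0,0,0,0,32,0,0,0,0,0,36,0,0,0,0,0,36,0,0,0,0,0,36,0,0,0,0]
}}

```text
validation failed for argument at $.in...
```

Run:
```python
from h import *
s=st(); print(rows(s,[.424,-.273,.298],rz(-4.3)))
a=r.read_camera("scene")["frame"][90:210,210:370,::-1]; 
cv2.imwrite("pics/s9.png",cv2.resize(a,(800,600),interpolation=2))
print(proj('s',[.4265,-.238,.279+.048]),proj('s',[.4265,-.238,.279]))
```

```text
t 14.3 tcp [ 0.3202 -0.2646  0.2985] F [ 0.5 -1.  -4.2] w 0.0086 g 59.2
(array([ -1.1, 104.1,   0.5]), array([0. , 0. , 0.3]))
[273.85057439 133.98603443] [274.84090594 149.4155493 ]
```

View pics/s9.png

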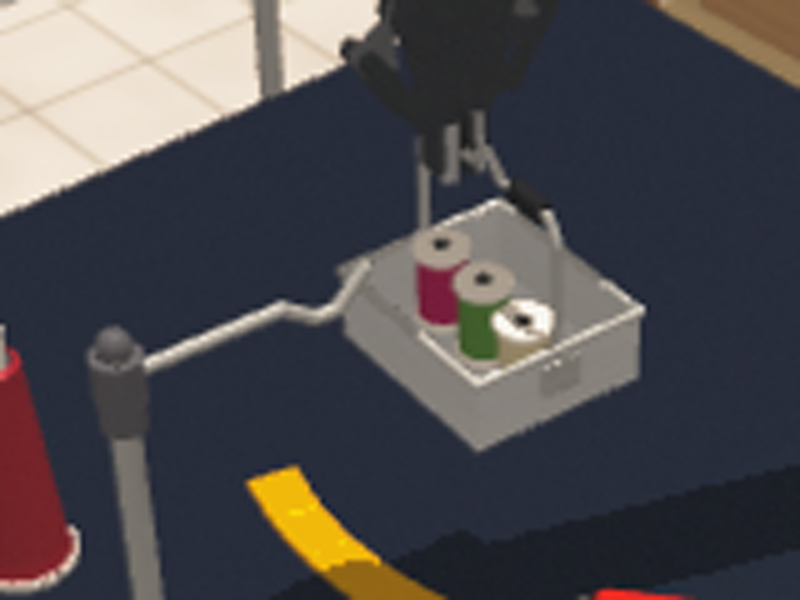

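The last two move calls were refused because the rows were malformed, so nothing moved. The picture still shows the basket level in front of the arm tip (365,268). I've now viewed 11 pictures, one over the allowed 10, so I'll view no more and go by force readings and numbers.

Call:
{"api": "play_rows", "payload": {
  "increments": [0,0,3,0,0,0,0,0,0,10,0,0,0,0,0,-1,19,0,0,0,0,0,-1,29,0,0,0,0,0,-1,39,0,0,0,0,0,-1,49,0,0,0,0,0,-1,59,0,0,0,0,0,-1,68,0,0,0,0]
}}

```text
t: 15.02
tcp_pos: [0.3896, -0.2701, 0.2988]
eef_rot: [0.731, 0.682, 0.0, 0.001]
contact_force: [0.2, 0.4, -4.9]
width: 0.0089
grip_force: 59.2
```

Call:
{"api": "play_rows", "payload": {
  "increments": [0,0,9,0,0,0,0,0,0,18,0,0,0,0,0,0,26,0,0,0,0,0,0,32,0,0,0,0,0,0,36,0,0,0,0,0,0,36,0,0,0,0,0,0,36,0,0,0,0,0,0,36,0,0,0,0]
}}

```text
t: 15.68
tcp_pos: [0.4232, -0.2729, 0.2982]
eef_rot: [0.732, 0.682, -0.0, -0.0]
contact_force: [-0.1, -0.6, -2.8]
width: 0.0087
grip_force: 59.2
```

Run:
```python
from h import *
s=st(); print(rows(s,[.424,-.273,.298],rz(-4.3)),R.from_quat(s['eef_rot']).as_matrix()[:2].round(3), s['moment'].round(3))
```

```text
t 15.68 tcp [ 0.4232 -0.2729  0.2982] F [-0.1 -0.6 -2.8] w 0.0087 g 59.2
(array([-0. ,  0.8,  0.2]), array([-0. , -0. ,  0.2])) [[ 0.071  0.998 -0.   ]
 [ 0.998 -0.071  0.   ]] [-0.125 -0.034 -0.017]
```

Position is on target. Lowering gently, then watching the force.

Call:
{"api": "play_rows", "payload": {
  "increments": [0,0,1,3,0,0,0,0,0,1,8,0,0,0,0,0,1,14,0,0,0,0,0,1,20,0,0,0,0,0,1,26,0,0,0,0,0,1,31,0,0,0,0,0,1,35,0,0,0,0,0,1,38,0,0,0]
}}

```text
t: 16.35
tcp_pos: [0.4244, -0.2727, 0.2595]
eef_rot: [0.732, 0.682, -0.0, -0.0]
contact_force: [-0.1, -0.7, -3.1]
width: 0.0083
grip_force: 59.2
```

Call:
{"api": "play_rows", "payload": {
  "increments": [0,0,0,2,0,0,0,0,0,0,4,0,0,0,0,0,0,6,0,0,0,0,0,0,8,0,0,0,0,0,0,9,0,0,0,0,0,0,9,0,0,0,0,0,0,9,0,0,0]
}}

```text
t: 16.93
tcp_pos: [0.4252, -0.2723, 0.2517]
eef_rot: [0.731, 0.682, 0.001, -0.0]
contact_force: [0.3, 1.8, -1.4]
width: 0.0086
grip_force: 59.7
```

Run:
```python
from h import *
s=st(); print(s['moment'].round(3))
```

```text
t 16.93 tcp [ 0.4252 -0.2723  0.2517] F [ 0.3  1.8 -1.4] w 0.0086 g 59.7
[0.456 0.094 0.05 ]
```

Call:
{"api": "play_rows", "payload": {
  "increments": [0,1,0,0.5,0,0,0,0,2,0,1,0,0,0,0,2,0,1.5,0,0,0,0,2,0,2,0,0,0,0,2,0,2,0,0,0,0,2,0,2,0,0,0]
}}

```text
t: 17.43
tcp_pos: [0.4255, -0.2706, 0.2498]
eef_rot: [0.731, 0.682, 0.001, 0.0]
contact_force: [-0.3, 3.1, 3.3]
width: 0.0089
grip_force: 60.2
```

Run:
```python
from h import *
s=st(); print(s['moment'].round(3))
```

```text
t 17.43 tcp [ 0.4255 -0.2706  0.2498] F [-0.3  3.1  3.3] w 0.0089 g 60.2
[ 0.677 -0.027 -0.007]
```

Call:
{"api": "play_rows", "payload": {
  "increments": [0,1,0,0,0,0,0,0,2,0,0,0,0,0,0,3,0,0,0,0,0,0,3,0,0,0,0,0,0,3,0,0,0,0,0]
}}

```text
t: 17.85
tcp_pos: [0.4254, -0.2693, 0.2498]
eef_rot: [0.732, 0.681, -0.0, 0.001]
contact_force: [1.7, -3.5, 3.1]
width: 0.0088
grip_force: 60.1
```

Run:
```python
from h import *
s=st(); print(s['moment'].round(3))
```

```text
t 17.85 tcp [ 0.4254 -0.2693  0.2498] F [ 1.7 -3.5  3.1] w 0.0088 g 60.1
[-0.551 -0.223 -0.039]
```

The y force flipped sign at the same height as on the first hook (0.250), so the crook is in the seat. I'll centre it and release slowly.

Call:
{"api": "play_rows", "payload": {
  "increments": [0,-1.5,0,0,0,0,0,0,-1.5,0,0,0,0,0,0,-1.5,0,0,0,0,0,9,-1.5,0,0,0,0,0,11,-1.5,0,0,0,0,0,13,-1.5,0,0,0,0,0,16,-1.5,0,0,0,0,0,19,-1.5,0,0,0,0,0]
}}

```text
t: 18.52
tcp_pos: [0.4238, -0.2687, 0.2482]
eef_rot: [0.731, 0.682, -0.001, -0.001]
contact_force: [0.3, -0.7, -0.4]
width: 0.0187
grip_force: 0.0
```

Call:
{"api": "play_rows", "payload": {
  "increments": [25,0,0,0,0,0,0,32,0,0,0,0,0,0,40,0,0,0,0,0,0,40,0,0,0,0,0,0,40,0,0,0,0,0,0]
}}

```text
t: 18.93
tcp_pos: [0.4249, -0.2694, 0.2493]
eef_rot: [0.732, 0.682, -0.0, -0.0]
contact_force: [0.8, 0.5, 0.9]
width: 0.0401
grip_force: 0.0
```

Run:
```python
from h import *
s=st(); c=r.read_camera("scene")["frame"]
print(s['moment'].round(3))
# dark sleeve_a pixels vs expected location
u=np.array([.0752,.9972]); seat=np.array([.4265,-.238])
print('exp sleeve_a',proj('s',[*(seat+.036*u),.267]),'sleeve_b',proj('s',[*(seat-.036*u),.267]))
m=(c.max(2)<40).astype(np.uint8); n,l,stt,ce=cv2.connectedComponentsWithStats(m[110:200,240:340])
for k in range(1,n):
    if stt[k,4]>12: print(ce[k]+[240,110],stt[k])
```

```text
t 18.93 tcp [ 0.4249 -0.2694  0.2493] F [0.8 0.5 0.9] w 0.0401 g 0.0
[-0.032  0.034 -0.021]
exp sleeve_a [282.73552404 159.74092555] sleeve_b [267.64932366 146.76141801]
[275.73333333 142.56666667] [34 28  4 10 30]
[268.05714286 145.85714286] [25 33  8  7 35]
[281.78947368 159.21052632] [40 46  5  8 19]
```

After release the sleeve shows at (281.8,159.2) against an expected (282.7,159.7), so the basket is hanging. Retreating straight up.

Call:
{"api": "play_rows", "payload": {
  "increments": [40,0,0,-6,0,0,0,40,0,0,-16,0,0,0,40,0,0,-30,0,0,0,40,0,0,-50,0,0,0,40,0,0,-75,0,0,0,40,0,0,-105,0,0,0,40,0,0,-130,0,0,0,40,0,0,-150,0,0,0]
}}

```text
t: 19.65
tcp_pos: [0.4253, -0.2703, 0.4027]
eef_rot: [0.732, 0.681, 0.001, 0.002]
contact_force: [0.2, -0.3, 1.2]
width: 0.0402
grip_force: 0.0
```

Call:
{"api": "play_rows", "payload": {
  "increments": [40,0,0,0,0,0,0,40,0,0,0,0,0,0,40,0,0,0,0,0,0,40,0,0,0,0,0,0,40,0,0,0,0,0,0,40,0,0,0,0,0,0]
}}

```text
t: 20.15
tcp_pos: [0.4244, -0.2691, 0.3983]
eef_rot: [0.732, 0.682, -0.001, -0.001]
contact_force: [-0.4, 0.8, -0.6]
width: 0.0401
grip_force: 0.0
```

Run:
```python
from h import *
f=[]
for i in range(2):
    c=r.read_camera("scene")["frame"]; f.append(c.astype(int))
    m=(c.max(2)<45).astype(np.uint8); n,l,stt,ce=cv2.connectedComponentsWithStats(m[135:175,250:310])
    print([(ce[k]+[250,135]).round(1) for k in range(1,n) if stt[k,4]>12])
print('motion',abs(f[0]-f[1])[130:230,250:340].max())
s=st()
```

```text
[array([268.4, 146.3]), array([282.2, 160.2])]
[array([268.4, 146.3]), array([282.2, 160.2])]
motion 6
t 20.25 tcp [ 0.4246 -0.2692  0.3987] F [-0.1 -0.2 -0.4] w 0.0398 g 0.0
```

Both sleeves sit within a pixel of the expected hung pose, and nothing is moving. Handing in.

```bash
python3 -c "
from cell import r
print(r.hand_in())"
```

```text
the job is handed in; nothing more can be done
None
```

I swung the arm out to its stop, hung the basket level in its seat, and handed the job in at about 20 s; hand-in returned no verdict, the spools' final state is unchecked (last seen upright just before hanging), and I viewed 11 pictures against the limit of 10.

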